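# Load the vacuum leak-test chamber and hold its lid on the seal

## Robot

A 6-joint arm with a two-finger parallel gripper is mounted at the origin on a cart in front of the work surface, level with it; the furniture and walls round the work are solid. World frame = base frame: x ahead of the robot, y to its left, z up, the work surface at z = 0. Lengths are in m, angles in rad, forces in N, time in s.
With the tool pointing down it reaches from about 0.375 to 0.975 m from the base axis. Payload 3.8 kg.
Tool frame: the origin (TCP) lies at the very end of the fingers, on their centre line; the grasp point (between the pads) lies 19 mm behind it; z points along the fingers, y is the direction in which the jaws open and shut (so a half turn about z gives the same grasp; the last joint's range is limited). The gripper opens to 85 mm and grips with 20 to 120 N. Pads are 22 mm wide; open, the fingers measure 114 mm over their backs; the gripper's body (76 mm by 85 mm) begins 54 mm behind the grasp point. The pads swing forward as they close: fully open they stand 13 mm farther back than shut.
Start: joints at [1.133, 0.264, 1.604, -0, 1.274, -0.037], TCP at [0.263, 0.622, 0.231] pointing down, gripper open.
Joint ranges: [-2.63, 2.63], [-0.94, 2.18], [0.31, 2.57], [-1.31, 4.45], [0, 2.66], [-2.55, 2.55]. Speed limits (rad/s): [2.57, 2.57, 3.14, 3.14, 3.14, 3.14].

## Interface

Orientations are given as a rotation vector (axis times angle).
In Python, from workcell import bot, viewer, finish_job gives the robot as it stands.
- The arm moves only by the tool servo_tool, never from a script. Its argument "plan" is a list that holds one entry, the list of rows, each a list of 6 numbers: the shift along the tool's x, y, z in cm, then the turn, a rotation vector about the tool's x, y, z in degrees. A call has 1 to 20 rows; each row is the pose to reach, as a shift and turn from the pose measured when the call began, along the tool's axes at that moment; what a row does not reach only later rows make up. A row lasts 1/12 s, in which the tool goes at most 41.7 mm and 7.16 degrees, less where a joint would pass 70% of its speed; a pose out of reach is approached as far as the arm can. A call with a gripper value outside its range is refused whole. "claw" is the finger opening in cm, from 0 to 8.54, set as the call begins (left out, the last holds). The fingers move at their own pace and stop on an object; "grip_force" is the grip in N (left out, the last holds). Time passes only in rows, so rows that repeat a pose let the fingers close. It gives the time, the measured TCP pose, the force and the opening at its end, in the units of the state.
- bot.read_state(): the state, without advancing time (a new reading comes with each control period).
- viewer.read_camera(name): name is "scene" or "top"; returns a dict with "color" (480x640x3 uint8, red, green, blue), "fx", "fy", "cx", "cy" (pixels), "k1" (the pictures are not rectified: a ray, as slopes to the right and down, at radius r is drawn at 1 + k1 r^2 times it, then the intrinsics apply), "eye" and "rotation" of the camera in the world. Camera axes: x right, y down, z forward; pixel columns grow to the right and rows downward; lengths in m; the calibration is good to about 2 mm. A picture is of the moment at which its call begins. There is no depth.
- finish_job(): hands the job in, once; it reports no verdict.
The state is a dict: "time": time; "q": joint angles; "joint_vel": joint speeds; "joint_torque": joint torques, N m; "tool_pos": TCP position; "tcp_rot": TCP orientation; "wrist_force": force on the tool from outside, world axes, zero at the start; "torque": the same for the moment, N m; "width": opening from 0.0 (shut) to 1.0 (fully open).
Only numpy, scipy, OpenCV 4.12 (cv2) and the standard library are available. Lean on these libraries where they do the work, as an engineer would, in place of code of your own. Each camera call takes 0.05 s, during which the arm holds its last target.

## Task

Leak-test the vial: take it from the rack, lower it upright into the round nest inside the open vacuum chamber and let go of it. Then swing the lid down, turn its quarter-turn latch until the cross-bar under the lid lines up with the slot in the latch plate and can drop through, and press the lid fully home on its gasket. Finish while still pressing the lid down, with the latch not turned back to lock it, so that the vacuum can catch; leave the timer, dropper bottle and beaker where they stand.

Things in the scene. Friction and masses are not known exactly. Their poses are not given: they have to be found in the camera images.
- vial_center (a point): sample vial with screw cap, 20 mm across, 53 mm tall, 20 g, the only one, upright in the rack. The point is on its axis 26.5 mm above its foot; in the rack the foot is 6 mm above the worktop. Glass 19.6 mm across up to 42 mm above the foot, cap 17.6 mm across at the top 10 mm. Its top 25 mm stand clear of the rack: grasp it there from above.
- rack: clear plastic vial rack, 64 mm (its x) by 170 mm (its y), 34 mm high, fixed on the worktop; origin at the centre of its underside. Lift the vial straight up out of it.
- chamber: grey vacuum chamber fixed on the worktop, front (-x) facing the robot and half to its left; origin under its centre, x to the hinge at the back, z up. Box 130 mm (x) by 140 mm (y), rim 72 mm up; well inside 114 mm (x) by 124 mm (y), floor 14 mm up. A latch bracket sticks out 35 mm at the middle of the front, a dial gauge beside it, a valve 50 mm from the -y side 34 mm up.
- nest (a point): centre of the nest on the chamber's floor, where the vial's foot must stand. The nest is a white block 44 by 44 mm, 16 mm high, with an upright round hole 26 mm across, open at the top (block top 30 mm above the worktop).
- lid_hinge (a point): middle of the lid's hinge axis, 79.5 mm above the worktop, 70 mm behind the chamber's centre; the axis runs along y. The point turns with the lid: its -x points from the hinge to the lid's front edge, its z out of the lid's upper (outer) face.
- lid_front (a point): middle of the lid's front edge, half-way through its thickness, 176 mm from the hinge axis; axes as lid_hinge. The lid is a plate 140 mm wide (y) and 10 mm thick: a metal frame with a clear pane.
- lid (a joint): lid angle: 0 fully home, 1.57 upright; starts open at 1.55 to 1.75. Stiff hinge, stays where left, about 5 N at the front edge moves it; push the outer face to shut it. Latch out of line: the cross-bar lands on the latch plate and the lid stops at 0.07. In line: it meets the springy gasket at 0.019 and takes about 9 N at the front to come home; let go, it rises to about 0.012.
- latch_grip (a point): middle of the latch's wing grip, on its turning axis (point z, out of the lid's outer face), 153 mm from the hinge axis, 26 mm out from the lid's mid-plane. The grip is a bar 46 mm long (point y), 12 mm wide (point x), 24 mm tall (14 to 38 mm from the lid's mid-plane), on a round foot 30 mm across and 7 mm high.
- latch (a joint): latch angle, counter-clockwise positive seen from above the shut lid: 0 = grip and cross-bar parallel to the slot (chamber's y), 1.57 = across it. Starts at 0.7 to 1.5; turns from -0.35 to 1.7 with light friction (0.08 N m), no click. The cross-bar (28 by 6 by 5 mm, lower face 19 mm below the lid's underside) passes the slot only within about 0.2 of 0.
- latch_slot (a point): centre of the slot in the latch plate at the chamber's front, at the plate's top, 66 mm above the worktop. The slot is 37 mm long along the chamber's y and 11 mm wide, right under the latch when the lid is shut.
- timer: bystander: small bench timer, 20 by 68 by 60 mm, standing loose; origin under its centre. Leave it alone.
- dropper_bottle: bystander: dropper bottle, 36 mm across, 103 mm tall, standing loose; origin under its centre. Leave it alone.
- beaker: bystander: empty glass beaker, 54 mm across, 68 mm tall, standing loose; origin under its centre. Leave it alone.

How it is judged:
By the outcome, as a careful person would: the job done as asked, in the order asked, and still so for the second after the job is handed in, while the arm keeps its last pose, push and grip.
It also fails if it takes over 61 s, if anything falls off the work surface, if the arm or the gripper's body presses on something with over 40 N, if the wrist force passes 120 N, or if a joint passes its speed limit or range.

## Working session

There is one attempt and no reset: what is moved stays moved. The work goes in short steps, Python scripts to look and compute and a tool call to move; the robot and the scene stay as the last step left them, time stands still between calls to the robot, and variables do not carry over. Pictures are saved under pics/ and viewed, and the job is handed in when it is done.

Besides the shell and the picture viewer there is one more tool, called after "Request:" by a JSON object that holds its "method" and its "body". servo_tool: Moves the arm, as the interface text tells. Its arguments: {"type":"object","properties":{"plan":{"type":"array"},"claw":{"type":"number"},"grip_force":{"type":"number"}},"required":["plan"]}

```bash
ls; mkdir -p pics; python3 - <<'E'
from workcell import bot, viewer
import cv2
print(bot.read_state())
for n in ("scene","top"):
    c=viewer.read_camera(n); cv2.imwrite(f"pics/{n}0.png",c["color"][:,:,::-1]); print(n,{k:v for k,v in c.items() if k!="color"})
E
```

```text
pics
{'time': 0.0, 'q': array([ 1.13308816e+00,  2.64754927e-01,  1.60539448e+00, -1.47463278e-05,
        1.27368729e+00, -3.68699307e-02]), 'joint_vel': array([ 0.00088718,  0.00017076,  0.00238855, -0.00062247, -0.00016551,
       -0.0011517 ]), 'joint_torque': array([-3.60235072e-04, -5.15119457e+01, -3.67308676e+01, -5.76610341e-05,
        1.30690512e-02, -4.49549918e-05]), 'tool_pos': array([0.26305324, 0.62083267, 0.22994977]), 'tcp_rot': array([-0.62531917, -3.0782041 ,  0.00343081]), 'wrist_force': array([ 0.46273647, -0.16127413, -0.8737381 ]), 'torque': array([-0.01122261, -0.02984257, -0.03915668]), 'width': 1.0000967184273495}
scene {'fx': 518.4709645328865, 'fy': 518.4709645328865, 'cx': 319.1470769449346, 'cy': 246.10678971903369, 'k1': -0.08833341904111172, 'eye': array([-0.01425341, -0.35873665,  0.76224276]), 'rotation': array([-2.09175758,  1.20467589, -0.50072225])}
top {'fx': 439.7114963256034, 'fy': 439.7114963256034, 'cx': 322.30391445126634, 'cy': 234.5738927028702, 'k1': -0.10329695941564015, 'eye': array([ 0.42467589, -0.03048557,  1.0879837 ]), 'rotation': array([-2.16407267,  2.13801265, -0.1150701 ])}
```

View pics/scene0.png

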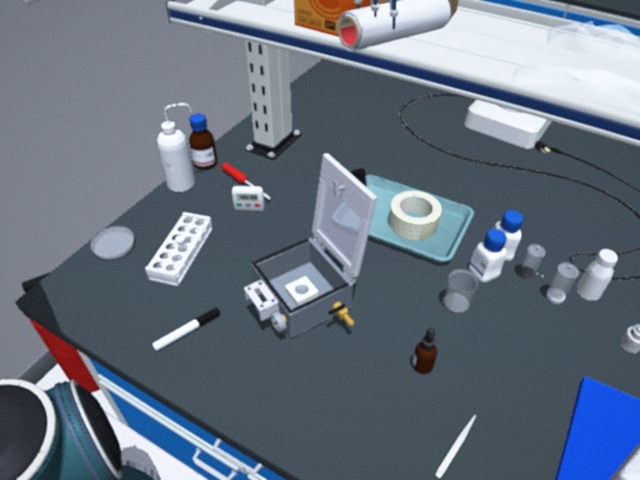

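View pics/top0.png

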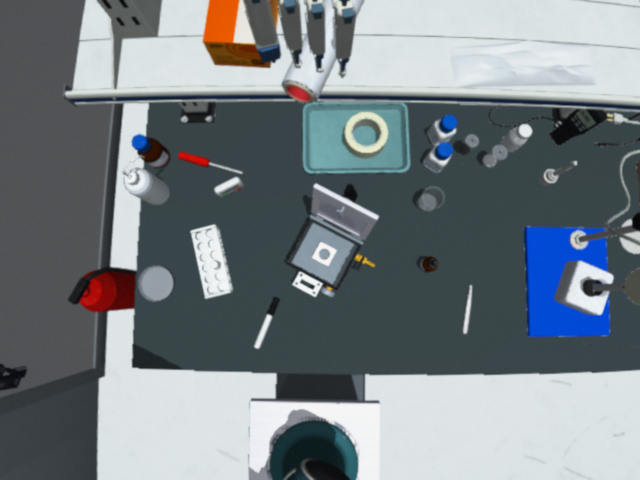

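```bash
cat > h.py <<'E'
import numpy as np, cv2
from scipy.spatial.transform import Rotation as R
from workcell import bot, viewer
def cam(n): 
    return viewer.read_camera(n)
def K(c): return np.array([[c["fx"],0,c["cx"]],[0,c["fy"],c["cy"]],[0,0,1.]])
def D(c): return np.array([c["k1"],0,0,0,0.])
def M(c): return R.from_rotvec(c["rotation"]).as_matrix()
def ray(c,uv):
    n=cv2.undistortPoints(np.array([[uv]],float),K(c),D(c)).ravel()
    d=M(c)@np.array([n[0],n[1],1]); return c["eye"],d/np.linalg.norm(d)
def onz(c,uv,z):
    e,d=ray(c,uv); return e+d*(z-e[2])/d[2]
def proj(c,P):
    P=np.atleast_2d(np.array(P,float)); m=M(c).T
    return cv2.projectPoints(P,cv2.Rodrigues(m)[0],-m@c["eye"],K(c),D(c))[0].reshape(-1,2)
def tri(c1,u1,c2,u2):
    e1,d1=ray(c1,u1);e2,d2=ray(c2,u2)
    s=np.linalg.lstsq(np.c_[d1,-d2],e2-e1,rcond=None)[0]
    a=e1+s[0]*d1;b=e2+s[1]*d2
    return (a+b)/2,np.linalg.norm(a-b)
def crop(c,x0,y0,x1,y1,s,f):
    im=cv2.resize(c["color"][y0:y1,x0:x1,::-1],None,fx=s,fy=s,interpolation=cv2.INTER_CUBIC); cv2.imwrite("pics/"+f,im)
E
python3 - <<'E'
from h import *
t=cam("top"); s=cam("scene")
print(R.from_rotvec(t["rotation"]).as_matrix().round(2), M(s).round(2))
crop(t,180,170,390,310,3.8,"t1.png"); crop(s,140,140,390,340,3.1,"s1.png")
E
```

```text
[[ 0.01 -0.99  0.12]
 [-1.   -0.01  0.02]
 [-0.01 -0.12 -0.99]] [[ 0.5  -0.61  0.61]
 [-0.87 -0.35  0.35]
 [ 0.   -0.71 -0.71]]
```

View pics/t1.png

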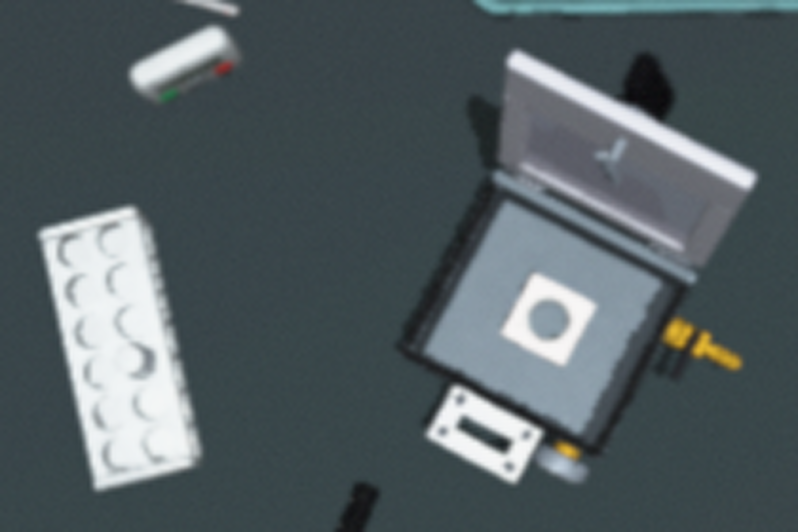

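View pics/s1.png

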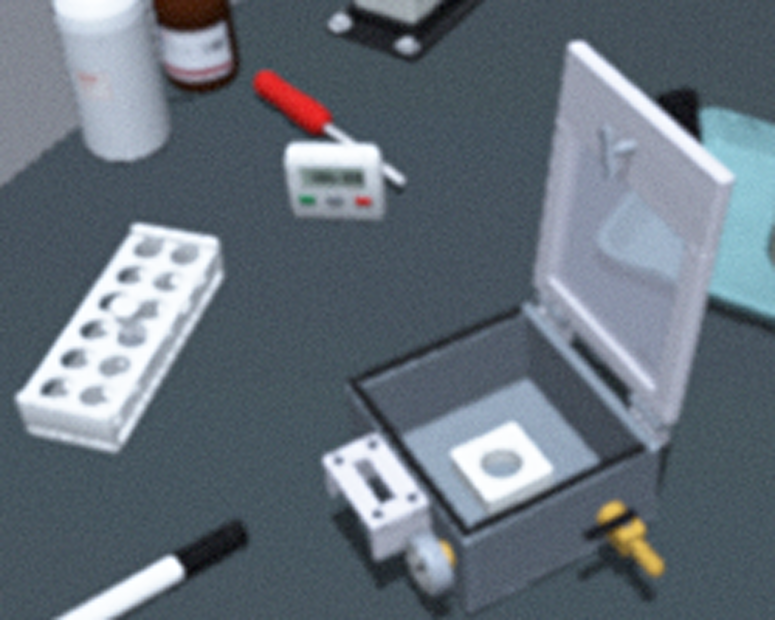

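```bash
python3 - <<'E'
from h import *
t=cam("top"); s=cam("scene")
np.set_printoptions(precision=4,suppress=True)
T=lambda x,y:(180+(x+.5)/3.8-.5,170+(y+.5)/3.8-.5)
S=lambda x,y:(140+(x+.5)/3.1-.5,140+(y+.5)/3.1-.5)
print("cap tri",tri(t,T(134,358),s,S(125,304)))
print("cap z59",onz(t,T(134,358),.059),onz(s,S(125,304),.059))
print("rack top",[onz(t,T(*p),.034) for p in [(40,233),(134,208),(199,460),(97,489)]])
print("nest T",onz(t,T(550,319),.030)," S",onz(s,S(501,463),.030), tri(t,T(550,319),s,S(501,463)))
print("nest corners T",[onz(t,T(*p),.030) for p in [(536,272),(597,305),(563,366),(501,333)]])
print("slot T",onz(t,T(485,434),.066)," S",onz(s,S(376,481),.066))
print("plate corners T",[onz(t,T(*p),.066) for p in [(453,383),(543,434),(518,484),(426,434)]])
print("rim T",[onz(t,T(*p),.072) for p in [(494,180),(690,283),(598,455),(400,347)]])
print("lid front",tri(t,T(515,55),s,S(575,45)),tri(t,T(752,180),s,S(728,180)))
E
```

```text
cap tri (array([0.4777, 0.2395, 0.061 ]), np.float64(0.0022006181465877264))
cap z59 [0.4785 0.2391 0.059 ] [0.4785 0.2421 0.059 ]
rack top [array([0.5594, 0.3108, 0.034 ]), array([0.5763, 0.2497, 0.034 ]), array([0.416 , 0.2016, 0.034 ]), array([0.3965, 0.2664, 0.034 ])]
nest T [ 0.5085 -0.0189  0.03  ]  S [ 0.5071 -0.0191  0.03  ] (array([ 0.5084, -0.0186,  0.0285]), np.float64(0.0006619755381603169))
nest corners T [array([ 0.5384, -0.0096,  0.03  ]), array([ 0.5177, -0.0486,  0.03  ]), array([ 0.4787, -0.0275,  0.03  ]), array([0.4992, 0.0121, 0.03  ])]
slot T [0.4349 0.0194 0.066 ]  S [0.4348 0.018  0.066 ]
plate corners T [array([0.4657, 0.0395, 0.066 ]), array([ 0.4354, -0.0159,  0.066 ]), array([ 0.4049, -0.0011,  0.066 ]), array([0.4344, 0.0554, 0.066 ])]
rim T [array([0.5905, 0.0162, 0.072 ]), array([ 0.5282, -0.1046,  0.072 ]), array([ 0.4231, -0.0494,  0.072 ]), array([0.4869, 0.0719, 0.072 ])]
lid front (array([ 0.6257, -0.001 ,  0.2517]), np.float64(0.0017110039559914466)) (array([ 0.5628, -0.1231,  0.2514]), np.float64(0.0004760307969751764))
```

```bash
cat >> h.py <<'E'
np.set_printoptions(precision=3,suppress=True)
def delta(pos,jaw=None,zaxis=(0,0,-1)):
    """row (cm,deg) to get TCP to pos with jaw(y) axis along jaw (nearest sign), tool z along zaxis"""
    s=bot.read_state(); m=R.from_rotvec(s["tcp_rot"]).as_matrix()
    if jaw is None: jaw=m[:,1]
    z=np.array(zaxis,float);z/=np.linalg.norm(z)
    j=np.array(jaw,float); j-=z*(j@z); j/=np.linalg.norm(j)
    out=[]
    for sg in (1,-1):
        g=np.c_[np.cross(sg*j,z),sg*j,z]
        out.append(R.from_matrix(m.T@g).as_rotvec(degrees=True))
    d=m.T@(np.array(pos)-s["tool_pos"])*100
    return d,out
def st():
    s=bot.read_state(); m=R.from_rotvec(s["tcp_rot"]).as_matrix()
    print("t %.2f w %.3f"%(s["time"],s["width"]),"p",s["tool_pos"],"F",s["wrist_force"],"q",s["q"]); print(m)
E
python3 - <<'E'
from h import *
st()
print(delta((.478,.24,.2))); print(delta((.478,.24,.2),(0.885,-0.4655,0)),delta((.478,.24,.2),(0.4655,.885,0)))
E
```

```text
t 0.30 w 0.998 p [0.263 0.621 0.231] F [ 0.7   -0.443 -0.407] q [ 1.133  0.264  1.604  0.     1.274 -0.037]
[[-0.921  0.39  -0.   ]
 [ 0.39   0.921 -0.001]
 [ 0.    -0.001 -1.   ]]
(array([-34.651, -26.726,   3.101]), [array([-0.046, -0.003, -0.   ]), array([ -0.005,   0.072, 180.   ])])
(array([-34.651, -26.726,   3.101]), [array([-0.038,  0.035, 94.781]), array([ -0.034,  -0.037, -85.219])]) (array([-34.651, -26.726,   3.101]), [array([-0.046, -0.002,  4.781]), array([   0.002,   -0.07 , -175.219])])
```

Request:
{"method": "servo_tool", "body": {"plan": [[[-3,-2.3,0.3,0,0,0.5],[-6.5,-5,0.6,0,0,1],[-10,-7.7,0.9,0,0,1.5],[-13.5,-10.4,1.2,0,0,2],[-17,-13.1,1.5,0,0,2.5],[-20.5,-15.8,1.8,0,0,3],[-24,-18.5,2.2,0,0,3.5],[-27.5,-21.2,2.5,0,0,4],[-31,-23.9,3,0,0,4.5],[-33,-25.5,4,0,0,4.8],[-34.2,-26.4,6,0,0,4.8],[-34.6,-26.7,8,0,0,4.8],[-34.6,-26.7,9,0,0,4.8],[-34.6,-26.7,9,0,0,4.8]]]}}

```text
time: 1.47
tool_pos: [0.4756, 0.2391, 0.1381]
tcp_rot: [-0.755, -3.045, 0.006]
wrist_force: [-1.5, -0.3, -1.3]
width: 1.001
```

```bash
python3 - <<'E'
from h import *
st(); print(delta((.478,.2403,.037),(.4655,.885,0)))
t=cam("top"); s=cam("scene")
crop(t,150,170,390,350,3.3,"t2.png"); crop(s,100,140,300,300,3.5,"s2.png")
E
```

```text
t 1.47 w 1.001 p [0.476 0.239 0.138] F [-1.474 -0.271 -1.311] q [ 0.419  0.078  2.001 -0.     1.069 -0.665]
[[-0.884  0.467 -0.006]
 [ 0.467  0.884 -0.003]
 [ 0.004 -0.005 -1.   ]]
(array([-0.198,  0.268, 10.106]), [array([-0.291, -0.215, -0.1  ]), array([ -0.338,   0.457, 179.899])])
```

View pics/s2.png

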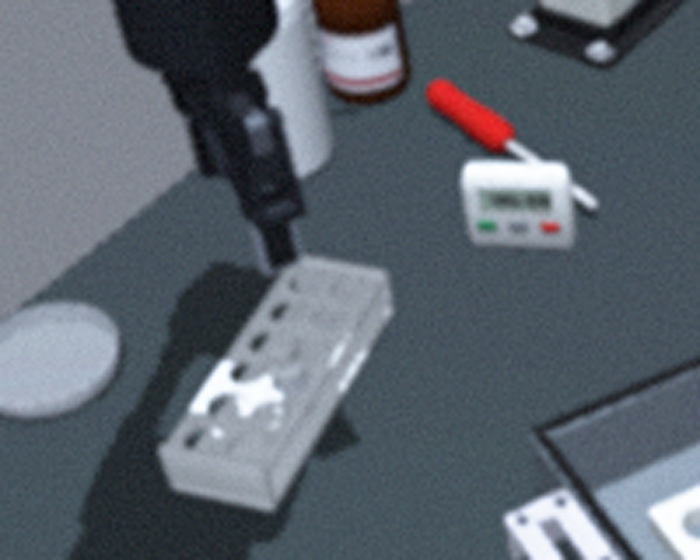

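View pics/t2.png

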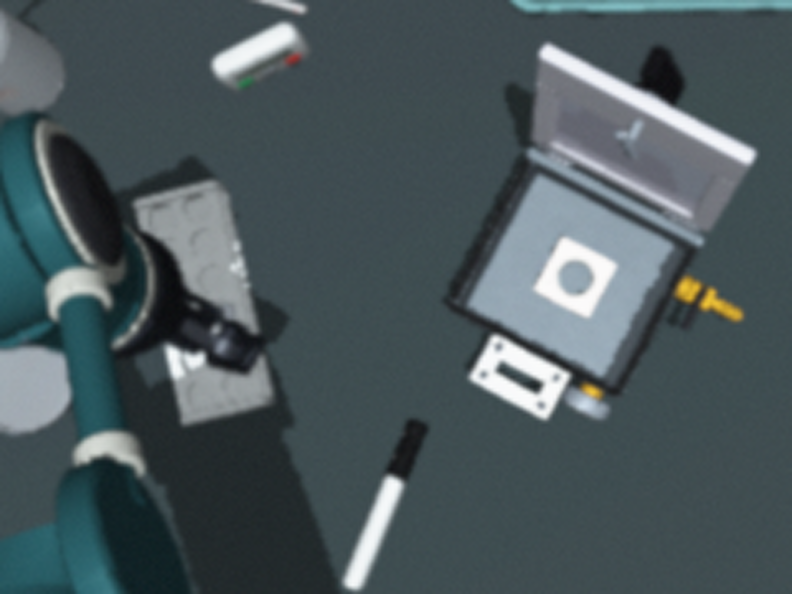

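```bash
python3 - <<'E'
from h import *
t=cam("top"); s=cam("scene"); st()
x=bot.read_state(); p=x["tool_pos"]; y=R.from_rotvec(x["tcp_rot"]).as_matrix()[:,1]
for c,f in ((t,lambda u:((u[:,0]-150)*3.3,(u[:,1]-170)*3.3)),(s,lambda u:((u[:,0]-100)*3.5,(u[:,1]-140)*3.5))):
    u=proj(c,[p,p+y*.0425,p-y*.0425,[.478,.24,.059]]); print(np.array(f(u)).T)
E
```

```text
t 1.67 w 1.000 p [0.478 0.242 0.142] F [-0.073  0.509 -0.061] q [ 0.422  0.075  1.995 -0.     1.07  -0.666]
[[-0.886  0.464  0.002]
 [ 0.464  0.886  0.   ]
 [-0.001  0.001 -1.   ]]
[[177.994 303.069]
 [123.655 272.411]
 [233.042 333.999]
 [212.939 310.361]]
[[250.805 229.415]
 [223.151 186.477]
 [280.127 274.835]
 [282.269 343.88 ]]
```

Request:
{"method": "servo_tool", "body": {"plan": [[[0,-0.1,2,0,0,0],[-0.1,-0.15,4.5,0,0,0],[-0.1,-0.15,6.5,0,0,0],[-0.1,-0.15,8,0,0,0],[-0.1,-0.15,9,0,0,0],[-0.1,-0.15,9.8,0,0,0],[-0.1,-0.15,10.2,0,0,0],[-0.1,-0.15,10.4,0,0,0],[-0.1,-0.15,10.4,0,0,0],[-0.1,-0.15,10.4,0,0,0]]]}}

```text
time: 2.5
tool_pos: [0.4792, 0.2404, 0.0393]
tcp_rot: [0.751, 3.048, 0.003]
wrist_force: [0.4, -0.1, -0.6]
width: 1.001
```

Request:
{"method": "servo_tool", "body": {"plan": [[[0,0,0,0,0,0],[0,0,0,0,0,0],[0,0,0,0,0,0],[0,0,0,0,0,0],[0,0,0,0,0,0],[0,0,0,0,0,0],[0,0,0,0,0,0],[0,0,0,0,0,0]]], "claw": 1, "grip_force": 25}}

```text
time: 3.17
tool_pos: [0.4793, 0.2404, 0.0394]
tcp_rot: [0.751, 3.048, 0.003]
wrist_force: [0.1, 0.2, 0.9]
width: 0.212
```

```bash
python3 - <<'E'
from h import *
s=cam("scene");st()
crop(s,100,140,300,300,3.5,"s3.png")
E
```

```text
t 3.22 w 0.210 p [0.479 0.24  0.039] F [-0.276 -0.379  1.12 ] q [ 0.419  0.202  2.07  -0.001  0.866 -0.669]
[[-0.886  0.464  0.003]
 [ 0.464  0.886  0.001]
 [-0.002  0.002 -1.   ]]
```

View pics/s3.png

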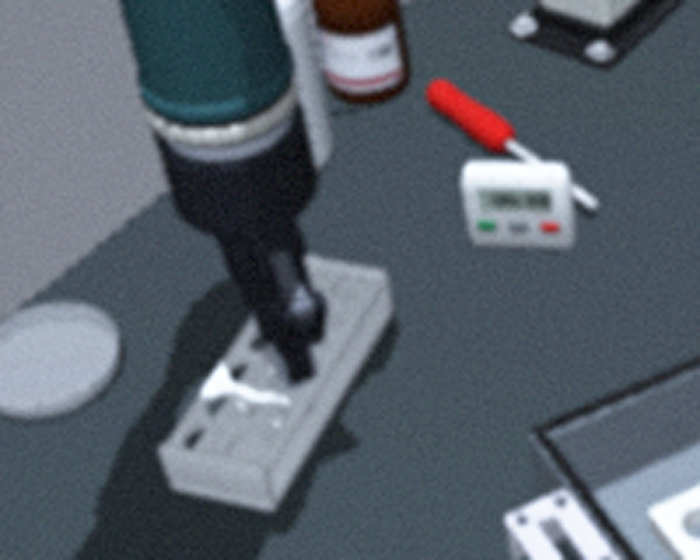

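Request:
{"method": "servo_tool", "body": {"plan": [[[0,0,-0.5,0,0,0],[0,0,-1.5,0,0,0],[0,0,-3,0,0,0],[0,0,-5,0,0,0],[0,0,-7,0,0,0],[0,0,-9,0,0,0],[0,0,-10.5,0,0,0],[0,0,-11.5,0,0,0],[0,0,-12,0,0,0],[0,0,-12,0,0,0]]]}}

```text
time: 4.05
tool_pos: [0.4798, 0.2406, 0.1611]
tcp_rot: [0.75, 3.046, 0.005]
wrist_force: [0.9, -0.0, -0.3]
width: 0.211
```

```bash
python3 - <<'E'
from h import *
s=cam("scene");st(); print(delta((.508,-.019,.16),(.46,.887,0)))
crop(s,100,100,340,300,3.,"s4.png")
E
```

```text
t 4.10 w 0.213 p [0.479 0.24  0.16 ] F [-0.519 -0.044  0.857] q [ 0.419  0.056  1.98  -0.     1.101 -0.669]
[[-0.886  0.464  0.004]
 [ 0.464  0.886  0.001]
 [-0.003  0.003 -1.   ]]
(array([-14.602, -21.62 ,  -0.046]), [array([ 0.169,  0.165, -0.262]), array([  0.259,  -0.264, 179.737])])
```

View pics/s4.png

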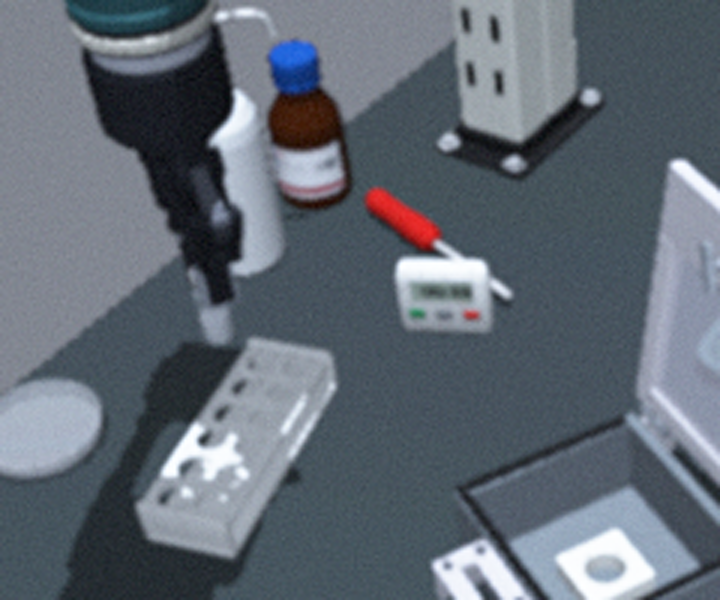

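Request:
{"method": "servo_tool", "body": {"plan": [[[-1,-1.5,0,0,0,0],[-2.5,-3.7,0,0,0,0],[-4.3,-6.4,0,0,0,0],[-6.3,-9.3,0,0,0,0],[-8.3,-12.3,0,0,0,0],[-10.3,-15.3,0,0,0,0],[-12,-17.8,0,0,0,0],[-13.3,-19.7,0,0,0,0],[-14.2,-21,0,0,0,-0.3],[-14.6,-21.6,0,0,0,-0.3],[-14.6,-21.6,0,0,0,-0.3],[-14.6,-21.6,0,0,0,-0.3]]]}}

```text
time: 5.1
tool_pos: [0.5074, -0.0185, 0.1586]
tcp_rot: [0.744, 3.051, 0.004]
wrist_force: [-0.8, 0.6, -0.9]
width: 0.213
```

```bash
python3 - <<'E'
from h import *
s=cam("scene");st(); print(delta((.508,-.019,.09),(.46,.887,0)))
t=cam("top")
crop(s,220,120,420,300,3.3,"s5.png");crop(t,260,160,420,320,3.6,"t5.png")
for z in (.127,.03,.014): print(proj(s,[[.508,-.019,z]]),proj(t,[[.508,-.019,z]]))
E
```

```text
t 5.15 w 0.210 p [ 0.508 -0.018  0.159] F [-0.366 -0.837 -0.101] q [-0.086  0.004  2.036  0.002  1.099 -1.18 ]
[[-0.888  0.46   0.002]
 [ 0.46   0.888  0.002]
 [-0.001  0.003 -1.   ]]
(array([-0.079, -0.083,  6.88 ]), [array([0.164, 0.073, 0.04 ]), array([  -0.114,    0.258, -179.96 ])])
[[300.183 251.961]] [[323.974 250.289]]
[[301.505 288.682]] [[324.411 253.77 ]]
[[301.706 294.233]] [[324.476 254.284]]
```

View pics/s5.png

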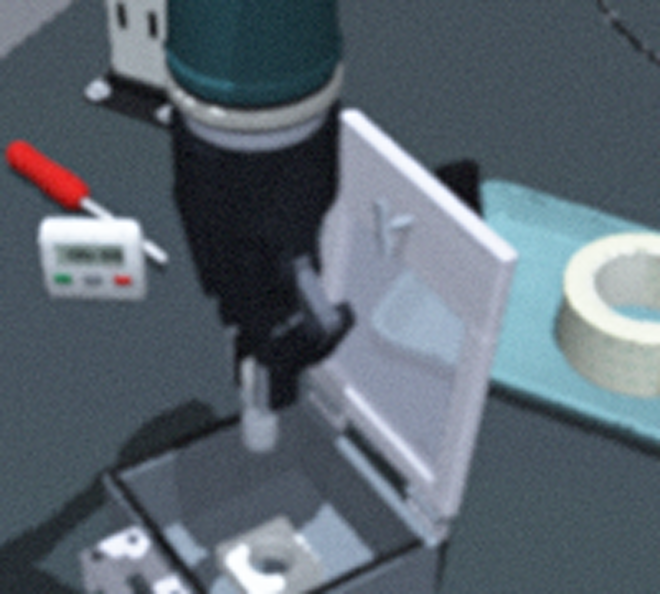

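View pics/t5.png

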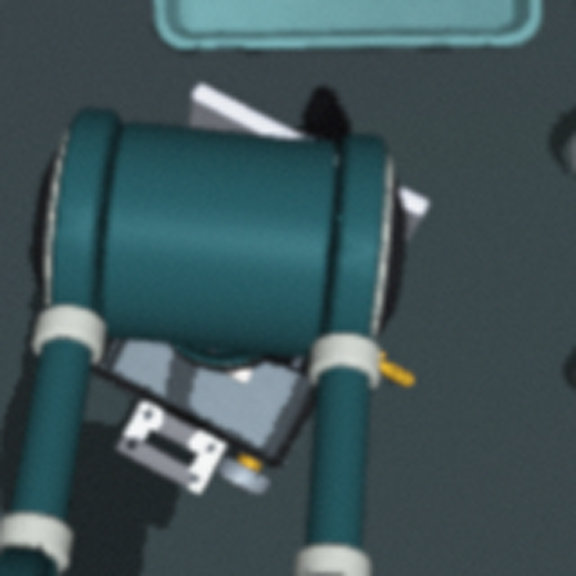

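Request:
{"method": "servo_tool", "body": {"plan": [[[0,-0.1,1,0,0,0],[0,-0.1,2.5,0,0,0],[0,-0.1,4,0,0,0],[0,-0.1,5.5,0,0,0],[0,-0.1,6.5,0,0,0],[0,-0.1,7.2,0,0,0],[0,-0.1,7.5,0,0,0],[0,-0.1,7.5,0,0,0]]]}}

```text
time: 5.87
tool_pos: [0.5068, -0.0182, 0.0832]
tcp_rot: [0.741, 3.052, 0.004]
wrist_force: [-0.6, 0.3, -0.1]
width: 0.204
```

```bash
python3 - <<'E'
from h import *
s=cam("scene");st(); print(delta((.508,-.0195,.0485),(.46,.887,0)))
crop(s,260,230,350,310,7,"s6.png")
p=bot.read_state()["tool_pos"]
for P in (p-[0,0,.0334],[.508,-.019,.03]): print((proj(s,[P])-[260,230])*7)
E
```

```text
t 5.92 w 0.213 p [ 0.507 -0.018  0.084] F [ 0.213  0.822 -0.79 ] q [-0.087  0.09   2.1    0.003  0.948 -1.182]
[[-0.889  0.459  0.003]
 [ 0.459  0.889  0.002]
 [-0.002  0.003 -1.   ]]
(array([-0.096, -0.087,  3.543]), [array([0.165, 0.086, 0.101]), array([  -0.135,    0.259, -179.899])])
[[285.449 359.952]]
[[290.534 410.775]]
```

View pics/s6.png

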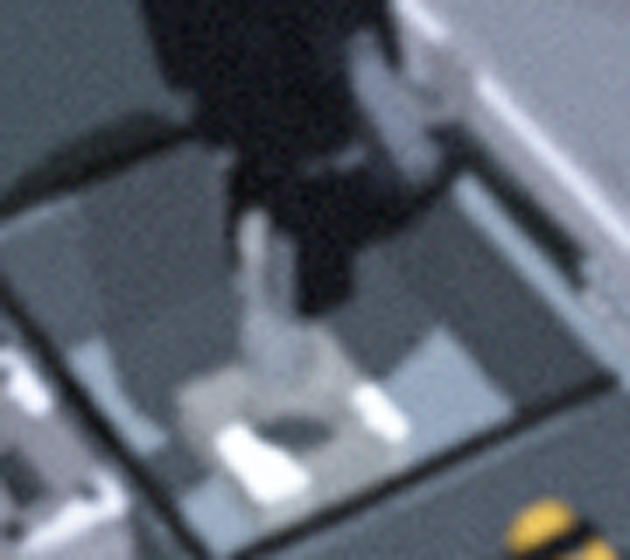

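```bash
python3 - <<'E'
from h import *
s=cam("scene");st()
u=lambda x,y:(260+x/7,230+y/7)
print(onz(s,u(279,367),.0506),onz(s,u(293,425),.03),onz(s,u(290.5,415),.03))
n=s["color"][230:310,260:350].copy(); n=cv2.convertScaleAbs(n,alpha=2.0,beta=-60)
cv2.imwrite("pics/s7.png",cv2.resize(n[:,:,::-1],None,fx=8,fy=7,interpolation=cv2.INTER_CUBIC))
E
```

```text
t 5.97 w 0.209 p [ 0.508 -0.018  0.084] F [ 0.083  0.444 -0.293] q [-0.087  0.09   2.1    0.003  0.948 -1.182]
[[-0.888  0.459  0.004]
 [ 0.459  0.888  0.002]
 [-0.003  0.003 -1.   ]]
[ 0.504 -0.018  0.051] [ 0.504 -0.022  0.03 ] [ 0.507 -0.02   0.03 ]
```

View pics/s7.png

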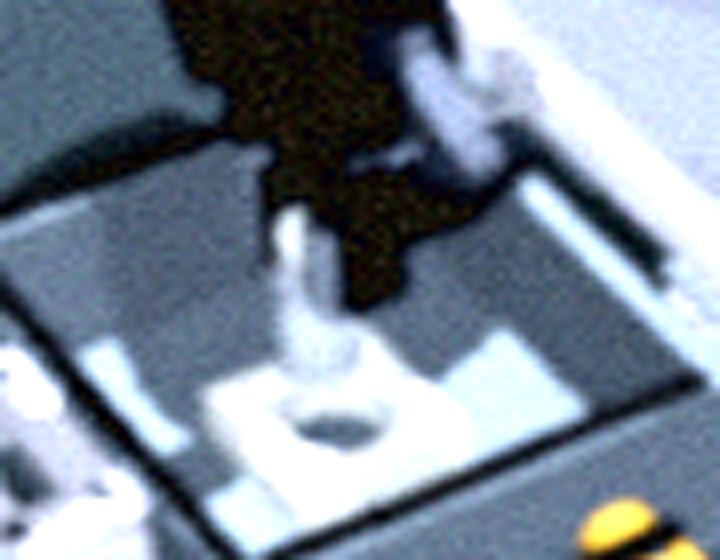

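Request:
{"method": "servo_tool", "body": {"plan": [[[-0.1,-0.1,0,0,0,0],[-0.15,-0.2,0.2,0,0,0],[-0.15,-0.2,0.7,0,0,0],[-0.15,-0.2,1.2,0,0,0],[-0.15,-0.2,1.7,0,0,0],[-0.15,-0.2,2.1,0,0,0],[-0.15,-0.2,2.4,0,0,0],[-0.15,-0.2,2.4,0,0,0]]]}}

```text
time: 6.63
tool_pos: [0.5075, -0.0208, 0.0593]
tcp_rot: [0.741, 3.052, 0.004]
wrist_force: [-0.5, 0.5, 0.0]
width: 0.21
```

```bash
python3 - <<'E'
from h import *
s=cam("scene");st(); print(delta((.508,-.0195,.0485),(.46,.887,0)))
n=cv2.convertScaleAbs(s["color"][230:310,260:350],alpha=2.0,beta=-60)
cv2.imwrite("pics/s8.png",cv2.resize(n[:,:,::-1],None,fx=8,fy=7,interpolation=cv2.INTER_CUBIC))
E
```

```text
t 6.68 w 0.207 p [ 0.508 -0.021  0.06 ] F [ 0.267  0.866 -0.163] q [-0.091  0.125  2.115  0.003  0.899 -1.187]
[[-0.888  0.459  0.002]
 [ 0.459  0.888  0.002]
 [-0.001  0.003 -1.   ]]
(array([0.048, 0.122, 1.126]), [array([0.158, 0.067, 0.094]), array([  -0.106,    0.249, -179.906])])
```

View pics/s8.png

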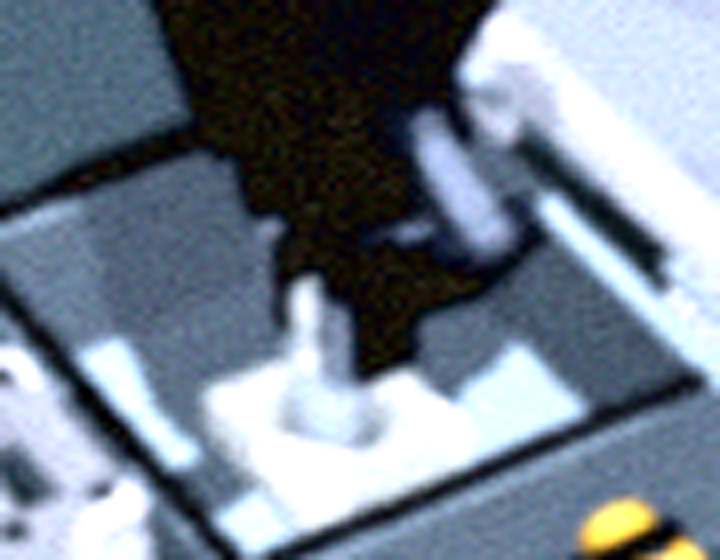

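Request:
{"method": "servo_tool", "body": {"plan": [[[0,0,0.3,0,0,0],[0,0,0.6,0,0,0],[0,0,0.9,0,0,0],[0,0,1.1,0,0,0],[0,0,1.1,0,0,0]]]}}

```text
time: 7.1
tool_pos: [0.5074, -0.0207, 0.0482]
tcp_rot: [0.742, 3.052, 0.004]
wrist_force: [-0.0, 0.1, -0.3]
width: 0.212
```

Request:
{"method": "servo_tool", "body": {"plan": [[[0,0,0.05,0,0,0],[0,0,0.05,0,0,0],[0,0,0.05,0,0,0]]]}}

```text
time: 7.35
tool_pos: [0.5075, -0.0207, 0.0477]
tcp_rot: [0.741, 3.052, 0.004]
wrist_force: [-0.0, 0.2, -0.1]
width: 0.215
```

Request:
{"method": "servo_tool", "body": {"plan": [[[0,0,0,0,0,0],[0,0,0,0,0,0],[0,0,0,0,0,0],[0,0,0,0,0,0],[0,0,0,0,0,0]]], "claw": 4.5}}

```text
time: 7.77
tool_pos: [0.5075, -0.0207, 0.0478]
tcp_rot: [0.742, 3.052, 0.004]
wrist_force: [0.3, 0.5, -0.4]
width: 0.524
```

```bash
python3 - <<'E'
from h import *
s=cam("scene");st()
n=cv2.convertScaleAbs(s["color"][230:310,260:350],alpha=2.0,beta=-60)
cv2.imwrite("pics/s9.png",cv2.resize(n[:,:,::-1],None,fx=8,fy=7,interpolation=cv2.INTER_CUBIC))
E
```

```text
t 7.82 w 0.529 p [ 0.507 -0.021  0.048] F [-0.868  0.933 -0.304] q [-0.091  0.142  2.123  0.003  0.876 -1.187]
[[-0.889  0.459  0.001]
 [ 0.459  0.889  0.002]
 [-0.     0.002 -1.   ]]
```

View pics/s9.png

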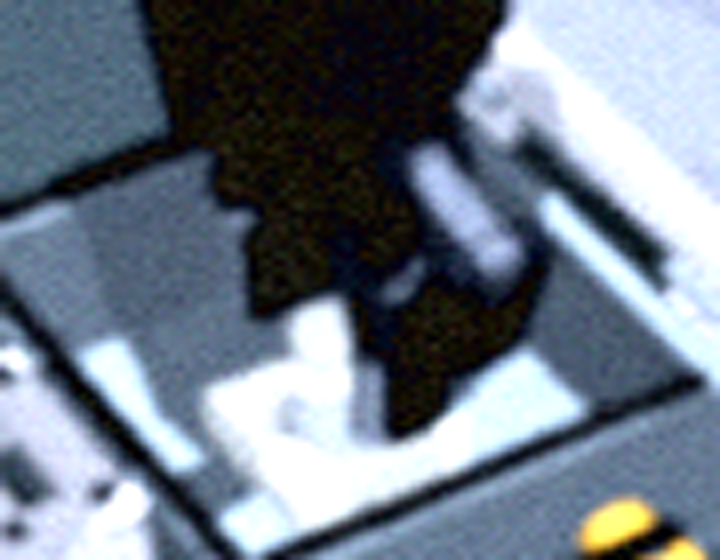

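Request:
{"method": "servo_tool", "body": {"plan": [[[0,0,-0.5,0,0,0],[0,0,-1.5,0,0,0],[0,0,-3,0,0,0],[0,0,-5,0,0,0],[0,0,-8,0,0,0],[0,0,-11,0,0,0],[0,0,-14,0,0,0],[0,0,-17,0,0,0],[0,0,-20,0,0,0],[0,0,-22.5,0,0,0],[0,0,-24,0,0,0],[0,0,-24.5,0,0,0],[0,0,-24.5,0,0,0]]]}}

```text
time: 8.9
tool_pos: [0.5081, -0.0213, 0.2954]
tcp_rot: [0.74, 3.047, 0.005]
wrist_force: [0.1, 0.4, 0.3]
width: 0.524
```

```bash
python3 - <<'E'
from h import *
s=cam("scene");st(); t=cam("top")
crop(s,220,90,440,320,2.6,"s10.png");crop(t,260,160,420,320,3.6,"t10.png")
E
```

```text
t 8.95 w 0.527 p [ 0.507 -0.021  0.293] F [ 0.226  0.482 -0.199] q [-0.092 -0.092  1.875  0.002  1.356 -1.187]
[[-0.888  0.459  0.003]
 [ 0.459  0.888  0.002]
 [-0.002  0.003 -1.   ]]
```

View pics/s10.png

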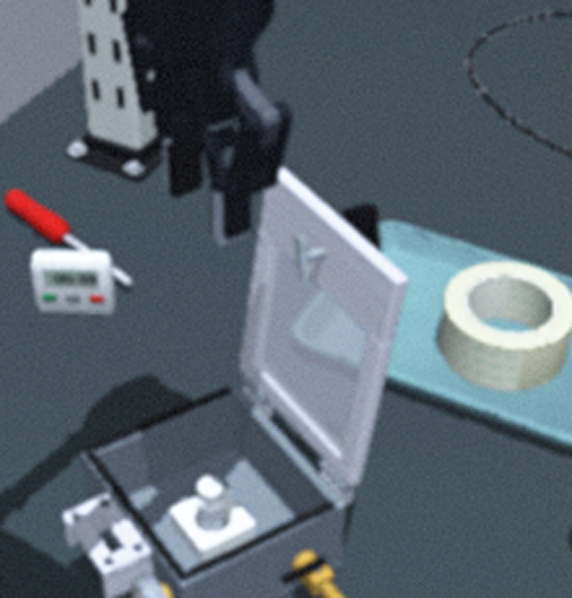

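View pics/t10.png

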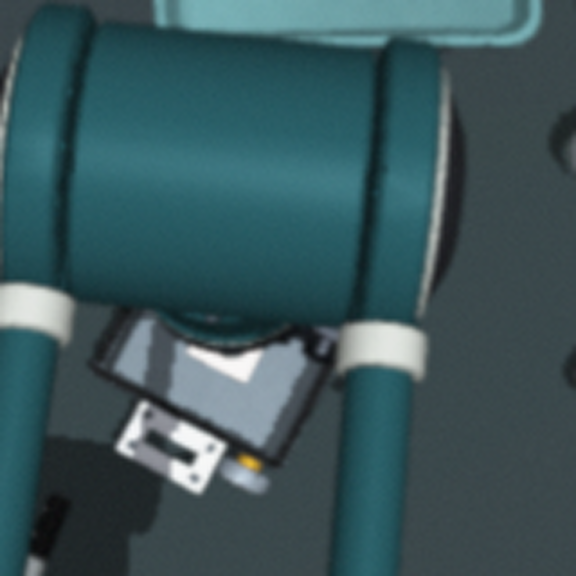

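```bash
python3 - <<'E'
from h import *
s=cam("scene"); t=cam("top")
print(tri(t,(70,95),s,(169,12)))
H=np.array([.5705,-.0515,.0795]);ex=np.array([.887,-.46,0]);ey=np.array([.46,.887,0])
p=bot.read_state()["tool_pos"]-H; print(p@ex,p@ey,p[2])
import math
for th in (1.57,1.4,1.2,1.0,.8,.6,.4,.25,.15,.1):
    r=.15; f=r*np.array([-math.cos(th),math.sin(th)])+.005*np.array([math.sin(th),math.cos(th)])
    print(th, f[0]+.011, f[1]+H[2])
E
```

```text
(array([0.763, 0.447, 0.369]), np.float64(0.004225003232229785))
-0.07111317812370672 -0.0027062621503630003 0.2114015051720104
1.57 0.015880549408049182 0.22950393407332886
1.4 -0.009567822785093855 0.22816729521277024
1.2 -0.038693467741664905 0.22111765166746727
1.0 -0.06583799095618148 0.20842215925052515
0.8 -0.08991922594757719 0.19058694718166425
0.6 -0.10997712986947657 0.1683230490838037
0.4 -0.1252120573888895 0.14251805631631198
0.25 -0.13309984346032408 0.12145515599673166
0.15 -0.13656847102803832 0.1068595752607201
0.1 -0.13775145770846972 0.09945003332341436
```

Request:
{"method": "servo_tool", "body": {"plan": [[[-1,0.4,0,0,0,0],[-3,1.1,0,0,0,0],[-5,1.9,0,0,0,0],[-7,2.7,0,0,0,0],[-9,3.5,0,0,0,0],[-11,4.2,0,0,0,0],[-12.2,4.7,0,0,0,0],[-12.5,4.8,0,0,0,0],[-12.5,4.8,0,0,0,0]]], "claw": 0}}

```text
time: 9.85
tool_pos: [0.6396, -0.036, 0.2885]
tcp_rot: [-0.741, -3.048, -0.002]
wrist_force: [-0.2, -0.8, 0.2]
width: 0.004
```

```bash
python3 - <<'E'
from h import *
s=cam("scene");st(); t=cam("top")
crop(s,220,60,440,290,2.6,"s11.png");crop(t,240,90,440,290,3,"t11.png")
H=np.array([.5705,-.0515,.0795]);ex=np.array([.887,-.46,0]);ey=np.array([.46,.887,0])
p=bot.read_state()["tool_pos"]-H; print(p@ex,p@ey,p[2])
E
```

```text
t 9.90 w -0.002 p [ 0.639 -0.036  0.289] F [-0.353 -0.046 -0.088] q [-0.096  0.172  1.609  0.002  1.365 -1.191]
[[-0.888  0.459 -0.005]
 [ 0.459  0.888  0.003]
 [ 0.005  0.    -1.   ]]
0.053095961895887216 0.04521233012803013 0.20996651783527742
```

View pics/s11.png

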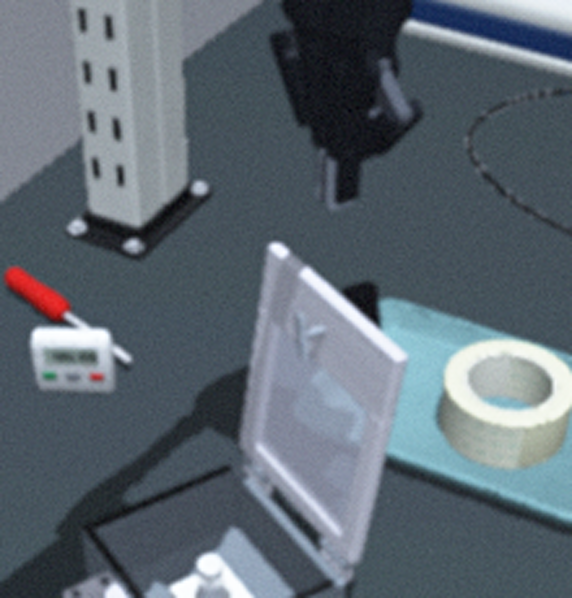

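View pics/t11.png

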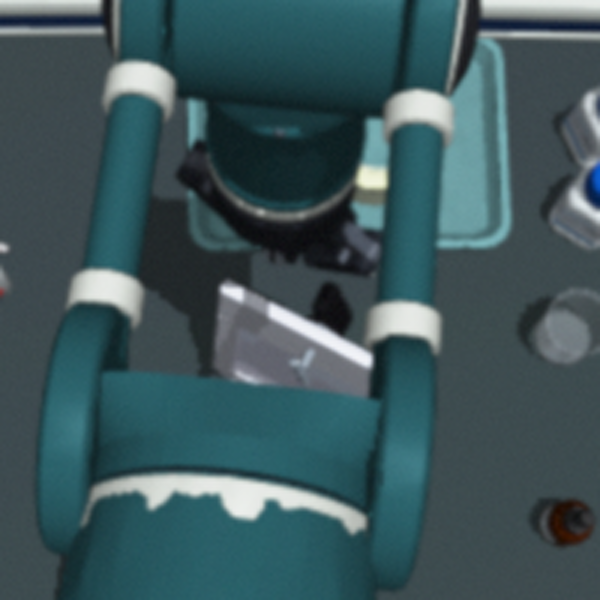

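Request:
{"method": "servo_tool", "body": {"plan": [[[-0.3,0.3,0.5,0,0,0],[-0.3,0.3,2,0,0,0],[-0.3,0.3,3.5,0,0,0],[-0.3,0.3,5,0,0,0],[-0.3,0.3,6,0,0,0],[-0.3,0.3,6.5,0,0,0],[-0.3,0.3,6.5,0,0,0]]]}}

```text
time: 10.53
tool_pos: [0.6411, -0.0341, 0.2228]
tcp_rot: [-0.74, -3.046, -0.002]
wrist_force: [0.4, -0.5, -1.4]
width: -0.004
```

```bash
cat >> h.py <<'E'
H=np.array([.5705,-.0515,.0795]);ex=np.array([.887,-.46,0]);ey=np.array([.46,.887,0])
def ch():
    p=bot.read_state()["tool_pos"]-H; print("ch",p@ex,p@ey,p[2]+H[2])
E
python3 - <<'E'
from h import *
s=cam("scene");st(); ch()
crop(s,220,60,440,290,2.6,"s12.png")
E
```

```text
t 10.58 w -0.000 p [ 0.642 -0.034  0.224] F [-0.198 -0.078  0.505] q [-0.093  0.211  1.682  0.002  1.254 -1.188]
[[-0.888  0.459 -0.005]
 [ 0.459  0.889  0.003]
 [ 0.006  0.    -1.   ]]
ch 0.055304349211307384 0.04809182534173922 0.22409486566348685
```

View pics/s12.png

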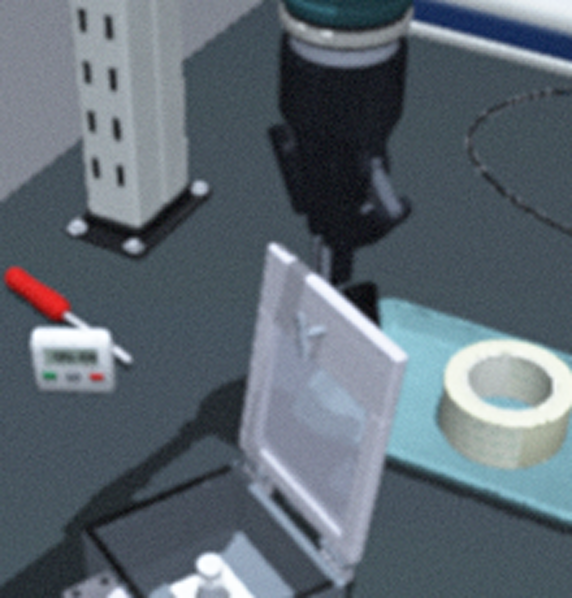

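Request:
{"method": "servo_tool", "body": {"plan": [[[0.8,0,-0.1,0,0,0],[1.6,0,-0.3,0,0,0],[2.4,0,-0.4,0,0,0],[3.2,0,-0.5,0,0,0],[3.9,0,-0.5,0,0,0],[4.8,0,-0.5,0,0,0],[5.6,0,-0.5,0,0,0],[6.5,0,-0.4,0,0,0],[7.5,0,-0.2,0,0,0],[8.5,0,0.1,0,0,0],[9.4,0,0.3,0,0,0],[10.3,0,0.7,0,0,0],[11.2,0,1.1,0,0,0],[12.1,0,1.6,0,0,0],[12.1,0,1.6,0,0,0]]]}}

```text
time: 11.83
tool_pos: [0.5312, 0.0224, 0.2068]
tcp_rot: [-0.738, -3.043, -0.002]
wrist_force: [0.2, 0.1, -0.5]
width: 0.001
```

```bash
python3 - <<'E'
from h import *
s=cam("scene");st(); ch()
crop(s,220,60,440,290,2.6,"s13.png")
E
```

```text
t 11.88 w -0.004 p [0.532 0.022 0.207] F [-0.568  0.642  0.728] q [-0.007  0.017  1.929  0.003  1.204 -1.103]
[[-0.889  0.458 -0.008]
 [ 0.458  0.889  0.003]
 [ 0.009 -0.001 -1.   ]]
ch -0.06783572913357312 0.04754141928555493 0.20718745894959456
```

View pics/s13.png

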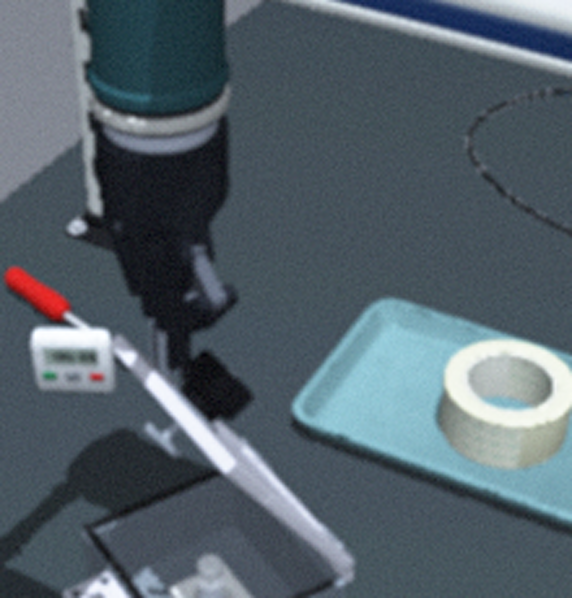

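Request:
{"method": "servo_tool", "body": {"plan": [[[0.8,0,0.5,0,0,0],[1.5,0,1.1,0,0,0],[2.2,0,1.7,0,0,0],[2.9,0,2.4,0,0,0],[3.6,0,3.1,0,0,0],[4.2,0,3.9,0,0,0],[4.7,0,4.7,0,0,0],[5.2,0,5.6,0,0,0],[5.7,0,6.4,0,0,0],[6,0,7.2,0,0,0],[6.3,0,7.9,0,0,0],[6.5,0,8.6,0,0,0],[6.7,0,9.2,0,0,0],[6.8,0,9.7,0,0,0],[6.9,0,10.1,0,0,0],[6.9,0,10.2,0,0,0],[6.9,0,10.2,0,0,0]]]}}

```text
time: 13.3
tool_pos: [0.4697, 0.0539, 0.1054]
tcp_rot: [-0.738, -3.044, -0.001]
wrist_force: [0.3, 0.3, -0.4]
width: -0.003
```

```bash
python3 - <<'E'
from h import *
s=cam("scene");st(); ch()
crop(s,200,120,440,330,2.8,"s14.png")
E
```

```text
t 13.35 w 0.002 p [0.47  0.054 0.106] F [-0.169  0.266  1.428] q [ 0.059  0.003  2.145  0.004  1.002 -1.038]
[[-0.889  0.458 -0.009]
 [ 0.458  0.889  0.003]
 [ 0.009 -0.001 -1.   ]]
ch -0.13765362729043232 0.047219019807979865 0.10575136747815386
```

View pics/s14.png

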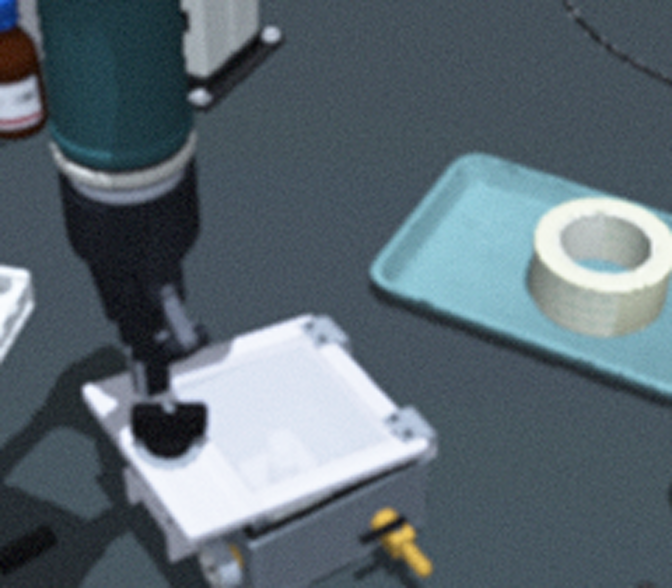

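Request:
{"method": "servo_tool", "body": {"plan": [[[0,0,-1,0,0,0],[0,0,-3,0,0,0],[0,0.5,-6,0,0,0],[0,2.5,-8,0,0,0],[0,5,-10,0,0,0],[0,8,-11,0,0,0],[0,11,-12,0,0,0],[0,13,-12,0,0,0],[0,14,-12,0,0,0],[0,14,-12,0,0,0]]]}}

```text
time: 14.18
tool_pos: [0.536, 0.1795, 0.2264]
tcp_rot: [-0.736, -3.046, -0.003]
wrist_force: [-0.5, -0.5, -0.4]
width: -0.002
```

```bash
python3 - <<'E'
from h import *
s=cam("scene");t=cam("top");st(); ch()
crop(s,220,220,380,350,4.8,"s15.png");crop(t,260,180,400,310,5,"t15.png")
E
```

```text
t 14.28 w -0.006 p [0.534 0.177 0.225] F [ 0.156 -0.104 -0.73 ] q [ 0.273  0.063  1.847  0.005  1.24  -0.824]
[[-0.889  0.458 -0.01 ]
 [ 0.458  0.889  0.002]
 [ 0.01  -0.003 -1.   ]]
ch -0.13723395798527963 0.18644882452645167 0.22522616109051763
```

View pics/s15.png

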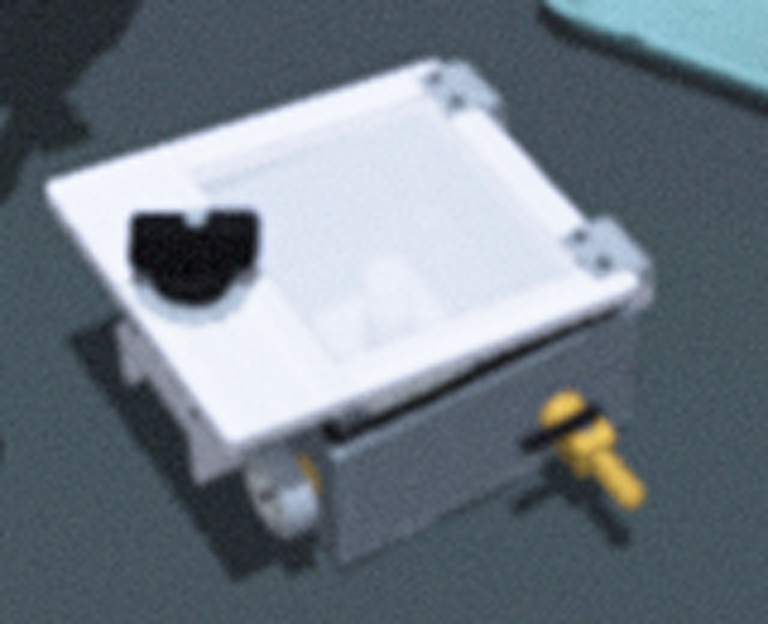

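View pics/t15.png

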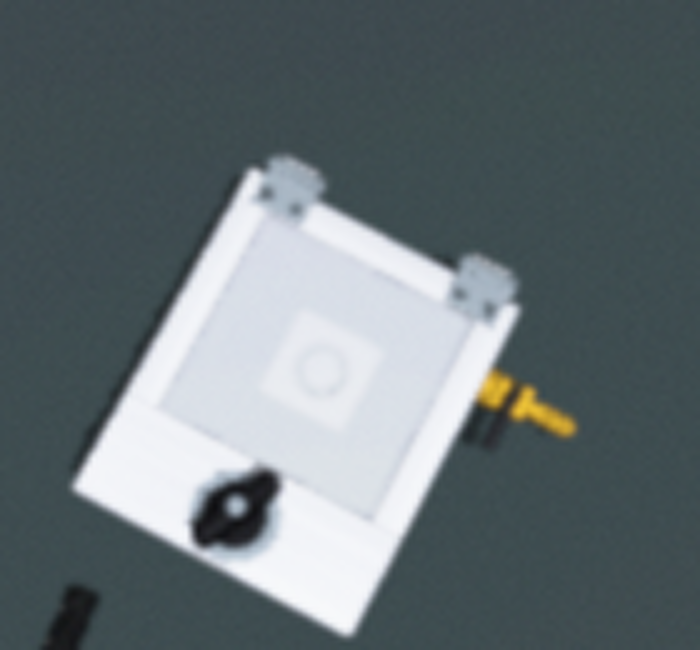

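```bash
python3 - <<'E'
from h import *
t=cam("top"); s=cam("scene"); st()
def blob(c,box):
    x0,y0,x1,y1=box
    im=cv2.resize(c["color"][y0:y1,x0:x1],None,fx=4,fy=4,interpolation=cv2.INTER_CUBIC)
    m=(im.max(2)<80).astype(np.uint8)
    n,l,sta,ce=cv2.connectedComponentsWithStats(m)
    k=1+np.argmax(sta[1:,4]); ys,xs=np.where(l==k); print(sta[k])
    return np.c_[x0+(xs+.5)/4-.5,y0+(ys+.5)/4-.5]
b=blob(t,(288,268,325,294))
w=np.array([onz(t,u,.135) for u in b[::3]])[:,:2]
c=w.mean(0);d=w-c; ev,V=np.linalg.eigh(d.T@d/len(d)); a=V[:,1]
print("cent",c,"axis",a,"sd",np.sqrt(ev),"len",np.ptp(d@a),np.ptp(d@V[:,0]))
# angle relative to chamber y (ccw from above)
ang=np.arctan2(a[1],a[0])-np.arctan2(ey[1],ey[0]); print("latch",(ang+np.pi/2)%np.pi-np.pi/2)
bc=b.mean(0); print(bc)
print("hub z.138",onz(t,(260+(237+.5)/5-.5,180+(507+.5)/5-.5),.138), onz(s,(220+(197+.5)/4.8-.5,220+(215+.5)/4.8-.5),.138), tri(t,(260+237/5-.4,180+507/5-.4),s,(220+197/4.8-.4,220+215/4.8-.4)))
# lid front corners
L=lambda x,y:(260+(x+.5)/5-.5,180+(y+.5)/5-.5); Q=lambda x,y:(220+(x+.5)/4.8-.5,220+(y+.5)/4.8-.5)
A=tri(t,L(74,488),s,Q(50,187));B=tri(t,L(352,634),s,Q(237,447)); print(A,B)
m=(A[0]+B[0])/2; print("lid ang", np.arctan2(m[2]-.0795-.005,-(m-H)@ex), np.linalg.norm((A[0]-B[0])))
E
```

```text
t 14.38 w -0.004 p [0.534 0.177 0.225] F [-0.132 -0.172  0.431] q [ 0.272  0.062  1.848  0.005  1.24  -0.823]
[[-0.888  0.459 -0.01 ]
 [ 0.459  0.888  0.002]
 [ 0.01  -0.003 -1.   ]]
[  44   26   65   58 2244]
cent [0.438 0.017] axis [-0.649  0.761] sd [0.006 0.011] len 0.04234219297051332 0.02563317419606498
latch 1.184183345151041
[306.656 281.993]
hub z.138 [0.44  0.017 0.138] [0.442 0.016 0.138] (array([0.441, 0.016, 0.139]), np.float64(0.0010107637578640357))
(array([0.449, 0.09 , 0.107]), np.float64(0.001606353517732956)) (array([ 0.386, -0.034,  0.104]), np.float64(0.0013771170121346398))
lid ang 0.12021072085537951 0.13965070840844218
```

```bash
python3 - <<'E'
from h import *
n=np.sin(.125)*ex+np.cos(.125)*np.array([0,0,1])
hub=np.array([.4405,.0165,.138])
print(delta(hub+.042*n,(.761,.649,0),-n))
E
```

```text
(array([  0.407, -18.527,   4.589]), [array([ 1.096,  6.537, 22.035]), array([  -9.12 ,    1.529, -157.706])])
```

Request:
{"method": "servo_tool", "body": {"plan": [[[0,-1.5,0,0,0.5,2],[0,-3.5,0,0.1,1.5,5],[0.1,-6,0,0.3,2.5,8],[0.1,-8.5,0.3,0.5,3.5,11],[0.2,-11,0.8,0.6,4.2,14],[0.3,-13.5,1.6,0.8,5,17],[0.4,-15.7,2.6,0.9,5.7,19.5],[0.4,-17.3,3.6,1,6.2,21],[0.4,-18.2,4.3,1.1,6.5,22],[0.4,-18.5,4.6,1.1,6.5,22],[0.4,-18.5,4.6,1.1,6.5,22],[0.4,-18.5,4.6,1.1,6.5,22]]], "claw": 5.5}}

```text
time: 15.38
tool_pos: [0.4454, 0.0143, 0.1798]
tcp_rot: [-1.26, -2.742, -0.009]
wrist_force: [-0.1, -0.5, 1.0]
width: 0.644
```

```bash
python3 - <<'E'
from h import *
s=cam("scene");st()
n=np.sin(.125)*ex+np.cos(.125)*np.array([0,0,1])
hub=np.array([.4405,.0165,.138])
print(delta(hub-.023*n,(.761,.649,0),-n))
crop(s,200,180,360,310,4.8,"s16.png")
E
```

```text
t 15.43 w 0.645 p [0.446 0.015 0.18 ] F [-0.376  0.15   0.788] q [-0.062 -0.06   2.062  0.053  1.253 -0.791]
[[-0.645  0.756 -0.109]
 [ 0.755  0.653  0.057]
 [ 0.114 -0.046 -0.992]]
(array([ 0.005, -0.095,  6.547]), [array([0.057, 0.063, 0.054]), array([  -0.098,    0.089, -179.946])])
```

View pics/s16.png

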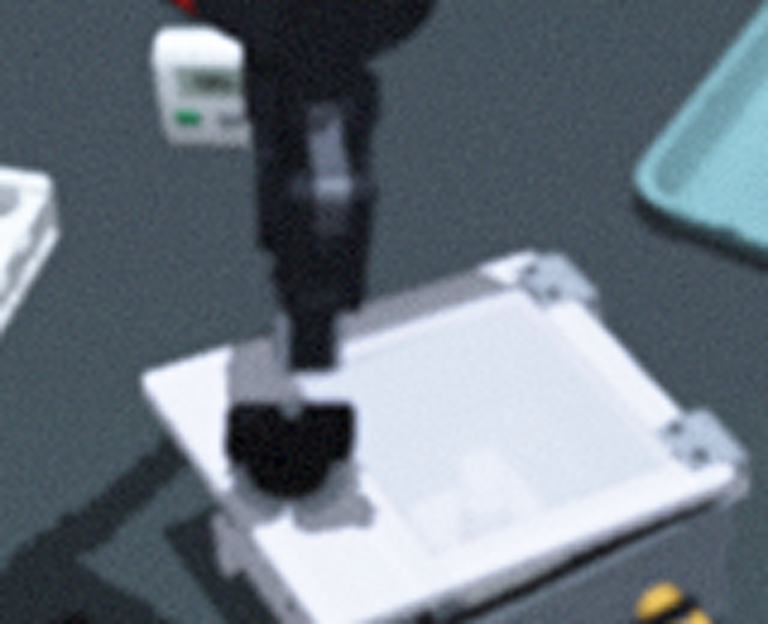

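Request:
{"method": "servo_tool", "body": {"plan": [[[0,-0.1,1,0,0,0],[0,-0.1,2,0,0,0],[0,-0.1,3,0,0,0],[0,-0.1,4,0,0,0],[0,-0.1,4.8,0,0,0],[0,-0.1,5.5,0,0,0],[0,-0.1,6,0,0,0],[0,-0.1,6.4,0,0,0],[0,-0.1,6.4,0,0,0]]]}}

```text
time: 16.18
tool_pos: [0.4374, 0.0177, 0.1157]
tcp_rot: [-1.259, -2.741, -0.009]
wrist_force: [-0.3, 0.4, -0.4]
width: 0.648
```

```bash
python3 - <<'E'
from h import *
s=cam("scene");st()
crop(s,200,180,360,310,4.8,"s17.png")
E
```

```text
t 16.23 w 0.644 p [0.438 0.018 0.116] F [-0.423  0.267 -1.317] q [-0.057 -0.006  2.138  0.056  1.124 -0.794]
[[-0.645  0.756 -0.11 ]
 [ 0.755  0.653  0.057]
 [ 0.115 -0.046 -0.992]]
```

View pics/s17.png

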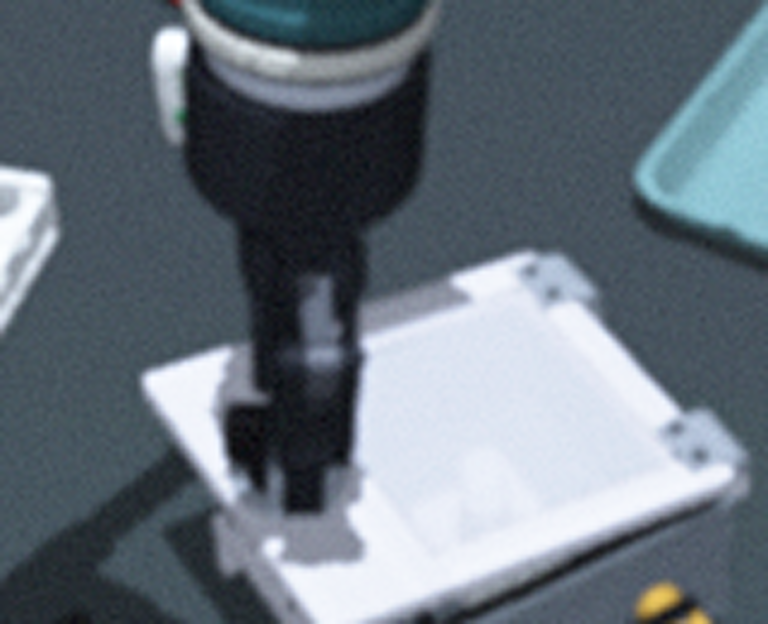

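Straddling the grip with no contact yet. Close.

Request:
{"method": "servo_tool", "body": {"plan": [[[0,0,0,0,0,0],[0,0,0,0,0,0],[0,0,0,0,0,0],[0,0,0,0,0,0],[0,0,0,0,0,0],[0,0,0,0,0,0],[0,0,0,0,0,0]]], "claw": 0.5, "grip_force": 40}}

```text
time: 16.82
tool_pos: [0.4381, 0.0175, 0.1165]
tcp_rot: [-1.26, -2.743, -0.009]
wrist_force: [-0.1, -1.9, 1.7]
width: 0.129
```

```bash
python3 - <<'E'
from h import *
st(); print(bot.read_state()["torque"])
E
```

```text
t 16.82 w 0.129 p [0.438 0.017 0.116] F [-0.148 -1.941  1.742] q [-0.057 -0.006  2.138  0.056  1.123 -0.794]
[[-0.645  0.756 -0.109]
 [ 0.755  0.653  0.057]
 [ 0.114 -0.046 -0.992]]
[-0.34  -0.033 -0.014]
```

Request:
{"method": "servo_tool", "body": {"plan": [[[0,0,0,0,0,3],[0,0,0,0,0,8],[0,0,0,0,0,13],[0,0,0,0,0,18],[0,0,0,0,0,23],[0,0,0,0,0,28],[0,0,0,0,0,33],[0,0,0,0,0,38],[0,0,0,0,0,43],[0,0,0,0,0,48],[0,0,0,0,0,53],[0,0,0,0,0,58],[0,0,0,0,0,63],[0,0,0,0,0,66],[0,0,0,0,0,68],[0,0,0,0,0,68.2],[0,0,0,0,0,68.2]]]}}

```text
time: 18.23
tool_pos: [0.4368, 0.0174, 0.116]
tcp_rot: [-2.593, -1.574, 0.101]
wrist_force: [-2.5, -1.7, -0.2]
width: 0.13
```

```bash
python3 - <<'E'
from h import *
s=cam("scene"); t=cam("top");st(); print(bot.read_state()["torque"]); ch()
m=R.from_rotvec(bot.read_state()["tcp_rot"]).as_matrix()
j=m[:,1]; print("jaw ang vs ex",np.arctan2(j@ey,j@ex), "tilt",m[:,2]@ex,m[:,2]@ey)
crop(s,200,180,360,310,4.8,"s18.png"); crop(t,260,180,400,310,5,"t18.png")
E
```

```text
t 18.33 w 0.130 p [0.437 0.017 0.116] F [-3.971 -0.786 -0.605] q [-0.057 -0.006  2.139  0.056  1.125  0.396]
[[ 0.461  0.88  -0.112]
 [ 0.887 -0.458  0.057]
 [-0.002 -0.126 -0.992]]
[-0.508  0.885  0.102]
ch -0.15023806798234596 -0.0003965188879173398 0.115989204761996
jaw ang vs ex -0.0013011166311169993 tilt -0.12543532790741868 -0.0013600513369036915
```

View pics/s18.png

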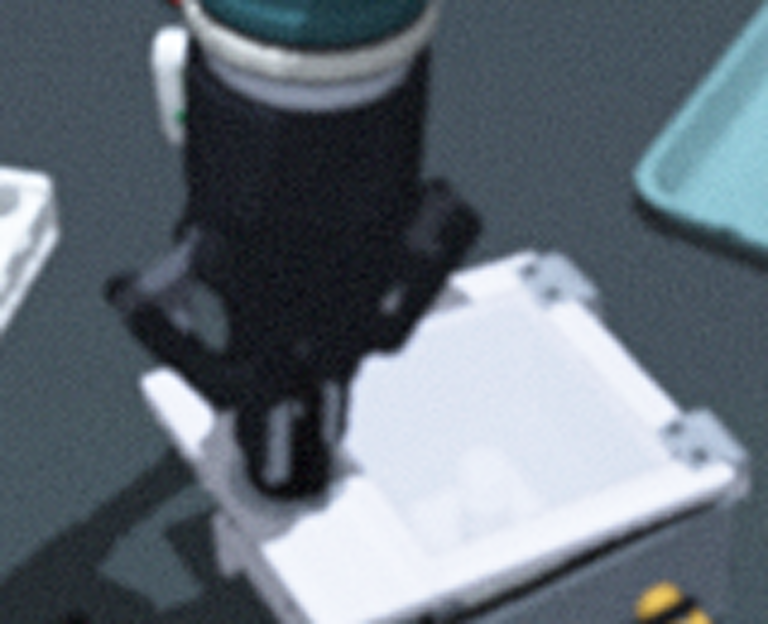

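View pics/t18.png

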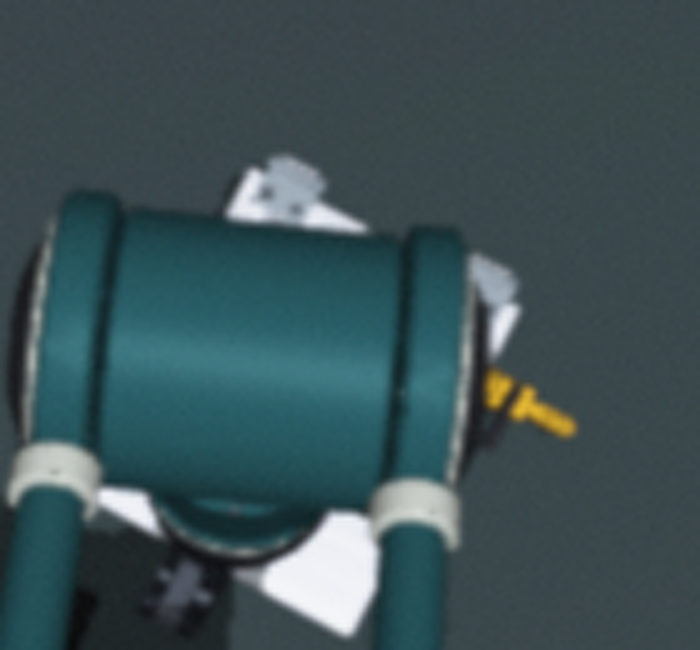

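Request:
{"method": "servo_tool", "body": {"plan": [[[0,0,0.15,-0.6,0,0],[0,0,0.35,-1.3,0,0],[0,0,0.55,-2.1,0,0],[0,-0.1,0.75,-2.9,0,0],[0,-0.1,0.95,-3.6,0,0],[0,-0.1,1.15,-4.4,0,0],[0,-0.1,1.35,-5.1,0,0],[0,-0.1,1.5,-5.7,0,0],[0,-0.1,1.5,-5.7,0,0]]]}}

```text
time: 19.08
tool_pos: [0.4342, 0.0187, 0.1008]
tcp_rot: [-2.667, -1.62, 0.022]
wrist_force: [-0.6, -1.7, -5.2]
width: 0.13
```

```bash
cat >> h.py <<'E'
def lidst():
    st(); x=bot.read_state(); print("tq",x["torque"]); ch()
    p=x["tool_pos"]-H; m=R.from_rotvec(x["tcp_rot"]).as_matrix()
    r=np.hypot(p@ex,p[2]); print("tilt",np.arctan2(-(m[:,2]@ex),-m[2,2]),"lidang from pos",np.arctan2(p[2],-(p@ex))-np.arctan2(.0165,.153),"r",r, "jaw",np.arctan2(m[:,1]@ey,m[:,1]@ex))
E
python3 - <<'E'
from h import *
lidst()
E
```

```text
t 19.08 w 0.130 p [0.434 0.019 0.101] F [-0.562 -1.704 -5.216] q [-0.022 -0.057  2.214  0.011  1.007  0.451]
[[ 0.461  0.887 -0.023]
 [ 0.887 -0.461  0.01 ]
 [-0.001 -0.025 -1.   ]]
tq [-0.644  0.175 -0.006]
ch -0.15322759921743292 -0.00043834808197057033 0.10081277217456627
tilt 0.024936680718930213 lidang from pos 0.03077758109273389 r 0.15470271949679235 jaw -0.0007377616944370286
```

Request:
{"method": "servo_tool", "body": {"plan": [[[0,0,0.1,-0.4,0,0],[0,0,0.2,-0.8,0,0],[0,0,0.3,-1.2,0,0],[0,0,0.4,-1.5,0,0],[0,0,0.4,-1.5,0,0],[0,0,0.4,-1.5,0,0]]]}}

```text
time: 19.58
tool_pos: [0.4338, 0.0189, 0.0969]
tcp_rot: [2.684, 1.63, -0.001]
wrist_force: [-4.2, 0.3, 4.8]
width: 0.125
```

```bash
python3 - <<'E'
from h import *
lidst()
s=cam("scene");crop(s,200,200,360,330,4.8,"s19.png");
E
```

```text
t 19.58 w 0.125 p [0.434 0.019 0.097] F [-4.207  0.315  4.813] q [-0.013 -0.068  2.233 -0.002  0.977  0.468]
[[ 0.461  0.887 -0.   ]
 [ 0.887 -0.461 -0.002]
 [-0.001  0.001 -1.   ]]
tq [-0.293  1.077 -0.052]
ch -0.1536113517210288 -0.00045718988744783694 0.09694498017463765
tilt -0.0007516373156123696 lidang from pos 0.005653261371312349 r 0.1545987539110685 jaw -0.0007269899064636407
```

View pics/s19.png

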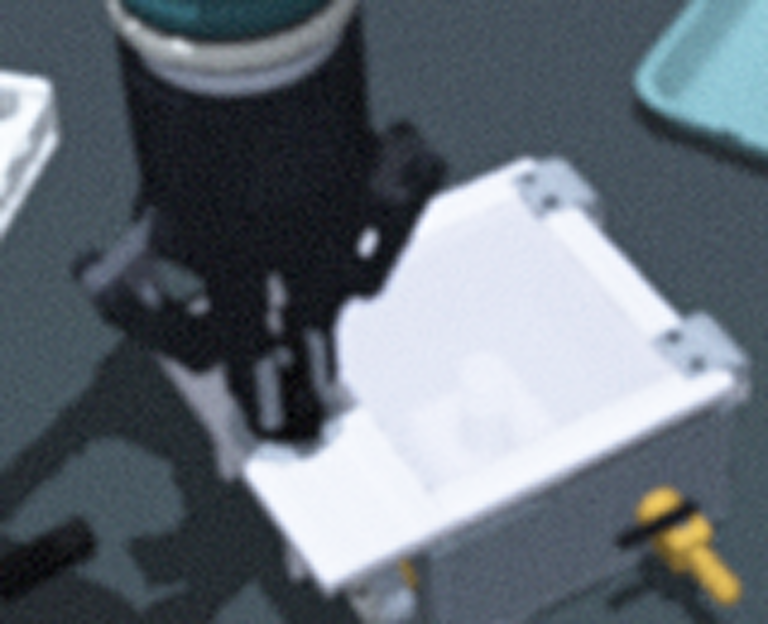

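Request:
{"method": "servo_tool", "body": {"plan": [[[0,0,0.1,0,0,0],[0,0,0.15,0,0,0],[0,0,0.2,0,0,0],[0,0,0.2,0,0,0],[0,0,0.2,0,0,0]]]}}

```text
time: 20.05
tool_pos: [0.4338, 0.019, 0.0957]
tcp_rot: [2.685, 1.63, -0.002]
wrist_force: [-7.5, 0.3, 9.0]
width: 0.129
```

```bash
python3 - <<'E'
from h import *
lidst()
E
```

```text
t 20.05 w 0.129 p [0.434 0.019 0.096] F [-7.468  0.287  9.045] q [-0.013 -0.066  2.234 -0.002  0.975  0.468]
[[ 0.461  0.887 -0.001]
 [ 0.887 -0.461 -0.001]
 [-0.002  0.    -1.   ]]
tq [-0.337  1.405 -0.053]
ch -0.15368723863112455 -0.0003983948591566227 0.09568304464623631
tilt -3.9684373878251006e-05 lidang from pos -0.002516002616904739 r 0.154536915499444 jaw -0.0009188904690762546
```

Request:
{"method": "servo_tool", "body": {"plan": [[[0,-0.05,0.1,0,0,0],[0,-0.1,0.2,0,0,0],[0,-0.1,0.25,0,0,0],[0,-0.1,0.25,0,0,0],[0,-0.1,0.25,0,0,0]]]}}

```text
time: 20.47
tool_pos: [0.4338, 0.019, 0.0956]
tcp_rot: [2.683, 1.63, -0.001]
wrist_force: [-10.4, -1.5, 19.2]
width: 0.129
```

```bash
python3 - <<'E'
from h import *
lidst()
E
```

```text
t 20.47 w 0.129 p [0.434 0.019 0.096] F [-10.36   -1.521  19.213] q [-0.012 -0.067  2.234 -0.003  0.973  0.469]
[[ 0.461  0.887  0.   ]
 [ 0.887 -0.461 -0.002]
 [-0.002  0.001 -1.   ]]
tq [-0.632  1.873 -0.067]
ch -0.1536570031982116 -0.0003438772393980398 0.09555003824931185
tilt -0.001352967037378037 lidang from pos -0.003351696760910225 r 0.15449297187788052 jaw -0.0006513371292824327
```

Request:
{"method": "servo_tool", "body": {"plan": [[[0,0,0.15,0,0,0],[0,0,0.3,0,0,0],[0,0,0.3,0,0,0],[0,0,0.3,0,0,0],[0,0,0.3,0,0,0],[0,0,0.3,0,0,0]]]}}

```text
time: 20.97
tool_pos: [0.4339, 0.019, 0.0954]
tcp_rot: [2.684, 1.63, -0.003]
wrist_force: [-14.5, -0.4, 26.4]
width: 0.122
```

```bash
python3 - <<'E'
from h import *
lidst()
s=cam("scene");t=cam("top");st();crop(s,220,200,390,340,4.4,"s20.png");crop(t,260,180,400,310,5,"t20.png")
for th in (0,.012,.03):
    P=[H-.176*np.cos(th)*ex+.07*sg*ey+np.array([0,0,.176*np.sin(th)+.005]) for sg in(1,-1)]
    print(th,(proj(s,P)-[220,200])*4.4,(proj(t,P)-[260,180])*5)
E
```

```text
t 20.97 w 0.122 p [0.434 0.019 0.095] F [-14.532  -0.416  26.351] q [-0.012 -0.066  2.234 -0.003  0.974  0.469]
[[ 0.461  0.887 -0.001]
 [ 0.887 -0.461 -0.002]
 [-0.002  0.    -1.   ]]
tq [-0.36   2.668 -0.016]
ch -0.1535862101988111 -0.00032699642079867506 0.09544957222023348
tilt -0.0004849001561080607 lidang from pos -0.003951182167370476 r 0.15441215242733272 jaw -0.0005547679024183214
t 21.07 w 0.132 p [0.434 0.019 0.095] F [-14.549  -0.168  25.483] q [-0.012 -0.066  2.234 -0.003  0.974  0.469]
[[ 0.461  0.887 -0.001]
 [ 0.887 -0.461 -0.002]
 [-0.002  0.    -1.   ]]
0 [[ 43.379 297.764]
 [208.347 533.854]] [[ 76.817 490.739]
 [347.535 637.248]]
0.012 [[ 42.773 294.207]
 [207.968 530.373]] [[ 76.271 490.604]
 [347.556 637.423]]
0.03 [[ 41.968 288.804]
 [207.509 525.073]] [[ 75.498 490.309]
 [347.637 637.593]]
```

View pics/s20.png

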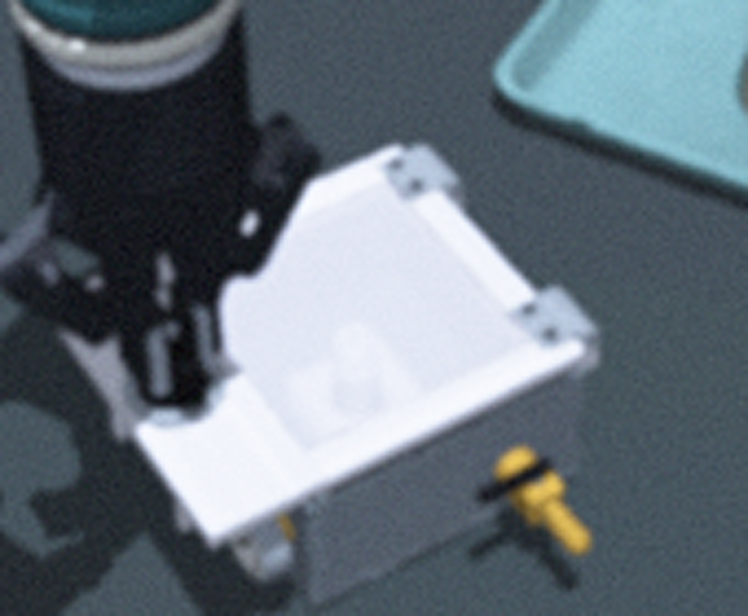

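View pics/t20.png

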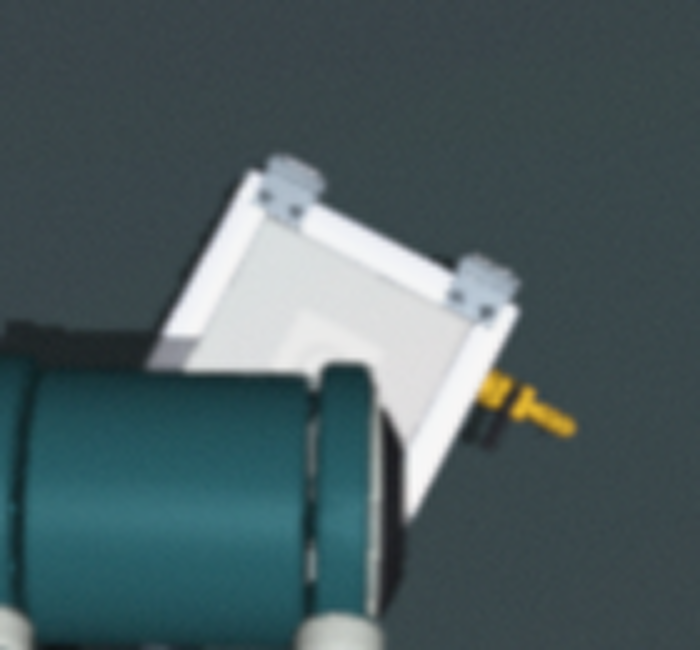

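```bash
python3 - <<'E'
from h import *
s=cam("scene"); cv2.imwrite("pics/s21.png",s["color"][:,:,::-1])
a=cv2.imread("pics/scene0.png")[:,:,::-1]
for n,(x0,y0,x1,y1) in dict(timer=(230,180,272,215),beaker=(440,265,480,315),bottle=(408,325,442,378)).items():
    print(n,cv2.absdiff(a[y0:y1,x0:x1].copy(),s["color"][y0:y1,x0:x1].copy()).mean())
lidst()
E
```

```text
timer 83.66530612244898
beaker 3.211
bottle 3.772475027746948
t 21.12 w 0.130 p [0.434 0.019 0.095] F [-14.26   -0.746  26.138] q [-0.012 -0.066  2.234 -0.003  0.974  0.469]
[[ 0.461  0.887 -0.001]
 [ 0.887 -0.461 -0.002]
 [-0.002  0.001 -1.   ]]
tq [-0.348  2.662 -0.103]
ch -0.15356486087759447 -0.0003262447427123356 0.09546082364872285
tilt -0.0005204731361969139 lidang from pos -0.003864413054895821 r 0.15439208006857275 jaw -0.0005348820543686238
```

View pics/s21.png

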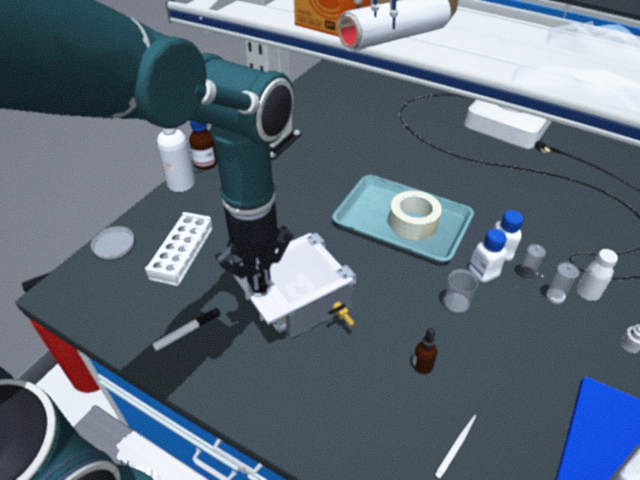

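```bash
python3 -c "
from workcell import finish_job
print(finish_job())"
```

```text
the job is handed in; nothing more can be done
None
```

The job is handed in at about 21 s of the 61 s limit. The vial stands in the nest, and the lid is pressed home with the latch in line with its slot.

I lifted the vial from the rack, lowered it upright into the nest and let go. I then pushed the lid down from its outer face to about 0.12, gripped the wing and turned the latch from about 1.19 to 0. The cross-bar passed the 0.07 stop and I pressed the lid onto its gasket, finishing with the wing still gripped.

**Last checks**
- **Lid:** its angle came out at about 0 (−0.004 from the tool position). The front-right corner in the image is within about 1 px of where a shut lid should appear. The push was about 26 N, and raising it moved the tool no further.
- **Latch:** the jaws holding the grip read −0.0005 rad from the slot line. I did not measure the latch by camera after turning it; that the lid went past 0.07 confirms it is in line.
- **Vial:** it is seen upright in the nest through the pane.
- **Bystanders:** the image patches of the beaker and dropper bottle are unchanged. The arm hid the timer in the last picture, so that comparison failed (mean difference 84); the timer was last seen in place just before the latch was gripped.
- **Sideways force:** about 14 N remained at the wrist while pressing. One try at relieving it did not help, and I left it as well under the limits.

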